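Clear the lampworking bench: rod shorts to their colour trays, paddle to its cut-out

ROBOT

A 7-joint arm with a two-finger parallel gripper is mounted at the origin on the work surface. World frame = base frame: x ahead of the robot, y to its left, z up, the work surface at z = 0. Lengths are in m, angles in rad, forces in N, time in s.
With the tool pointing down it reaches from about 0.4 to 0.875 m from the base axis. Payload 19.3 kg.
Tool frame: the origin (TCP) lies midway between the tips of the shut fingers; the grasp point (between the pads) lies bot.pinch_z behind it (bot.pinch_z is the distance from the TCP to the grasp point, in m); z points along the fingers, y is the line along which they close (so a half turn about z gives the same grasp; the last joint's range is limited). The gripper opens to 85 mm and grips with 20 to 120 N. Pads are 22 mm wide; open, the fingers measure 114 mm over their backs; the gripper's body (76 mm by 85 mm) begins 54 mm behind the grasp point. The pads swing forward as they close: fully open they stand 13 mm farther back than shut.
Start: joints at [1.254, 0.521, -0.036, 1.599, 0.021, 1.021, -0.113], TCP at [0.153, -0.606, 0.231] pointing down, gripper open.
Joint ranges: [-2.91, 2.91], [-0.3, 2.13], [-1.5, 1.42], [0.17, 2.43], [-1.26, 4.41], [0.16, 1.93], [-2.52, 2.52]. Speed limits (rad/s): [1.89, 1.89, 2.39, 2.39, 3.01, 3.01, 3.01].

INTERFACE

Orientations are given as [roll, pitch, yaw] about the fixed x, y, z axes, in that order (R = Rz(yaw) Ry(pitch) Rx(roll)).
In Python, from workcell import readout, grab_frame, camera_info, workorder, bot gives the robot as it stands. The module is installed in compiled form; this text tells all that it offers.
- The arm moves only by the tool drive_tool, never from a script. Its argument "targets" is a list of rows, each an object of numbers: "dx", "dy", "dz": the shift along the tool's x, y, z as a fraction of full scale; "yaw": the turn about the tool's z as a fraction of full scale; "fingers": the closure, from 0 (fully open) to 1 (shut). In form: [{"dx": .., "dy": .., "dz": .., "yaw": .., "fingers": ..}, ...]. A call has 1 to 20 rows; each row shifts and turns the commanded pose from where the row before left it, along the tool's axes as they then stand; what a row does not reach is not made up. Full scale, the value 1, is 0.1 m for a shift and 90 degrees for a turn. A row lasts 1/10 s, in which the tool goes at most 50 mm and 8.59 degrees, less where a joint would pass 70% of its speed; a pose out of reach is approached as far as the arm can. A call with a number of a shift or a turn outside -1 to 1 is refused whole. A call with a gripper value outside its range is refused whole. The fingers move at their own pace and stop on an object; "squeeze" is the grip in N (left out, the last holds). Time passes only in rows, so rows that do not move let the fingers close. It gives the time, the measured TCP pose, the force, the opening and the grip force at its end, in the units of the state.
- readout.observe(): the state, without advancing time (a new reading comes with each control period).
- grab_frame(name): name is "side" or "top"; returns the picture (480x640x3 uint8, blue, green, red); there is no depth.
- camera_info(name): a dict with "fx", "fy", "cx", "cy" (pixels), "D" ([k1, k2, p1, p2, k3] as OpenCV has them; the pictures are not rectified), "T" (4x4, takes a point from camera to world coordinates). Camera axes: x right, y up, looking along -z (the intrinsics and any distortion apply to the point x, -y, -z); pixel columns grow to the right and rows downward; lengths in m; the calibration is good to about 2 mm. A picture is of the moment at which its call begins. camera_info takes no time and is no camera call.
- workorder.job_done(): hands the job in; it is judged then, once.
The state is a dict: "clock": time; "qpos": joint angles; "qd": joint speeds; "joint_efforts": joint torques, N m; "position": TCP position; "tool_rot": TCP orientation; "force": force on the tool from outside, world axes, zero at the start; "moment": the same for the moment, N m; "grip_width": finger opening in m; "finger_force": force on a finger pad.
Only numpy, scipy, OpenCV 4.12 (cv2) and the standard library are available. Lean on these libraries where they do the work, as an engineer would, in place of code of your own. Each camera call takes 0.05 s, during which the arm holds its last target. There are 200 camera calls.

TASK

Clear the glass bench after the session: lay each short coloured glass rod flat on the floor of the steel tray that holds stock of its own colour, between the stock rods, and put the graphite paddle back flat into its cut-out in the plywood block. Set every piece down in its place rather than dropping it from a height, and leave the finished green tumbler standing where it is.

Things in the scene. Friction and masses are not known exactly. Their poses are not given: they have to be found in the camera images.
- rod_red: Loose short length of opaque red glass rod, 12 mm diameter, 120 mm long, about 34 g, lying on the bench roughly crosswise to the robot; it has fine flats and does not roll by itself. Origin: its centre, on the axis at mid-length (6 mm above the bench at the start); x runs along the rod.
- rod_yellow: Loose short length of opaque yellow glass rod, 12 mm diameter, 120 mm long, about 34 g, lying on the bench roughly crosswise to the robot; it has fine flats and does not roll by itself. Origin: its centre, on the axis at mid-length (6 mm above the bench at the start); x runs along the rod.
- rod_blue: Loose short length of opaque blue glass rod, 12 mm diameter, 120 mm long, about 34 g, lying on the bench roughly crosswise to the robot; it has fine flats and does not roll by itself. Origin: its centre, on the axis at mid-length (6 mm above the bench at the start); x runs along the rod.
- paddle: Loose graphite paddle lying flat: dark grey blade 60 (x) x 50 (y) x 14 mm thick, round brown wooden handle 14 mm in diameter; 140 mm long in all, about 100 g. Origin: middle of its whole length, on the underside; x points along the tool to the blade, z up. Blade: x = +10 to +70 mm; handle with ferrule: x = -70 to +10. Balance point in the blade, x = about +30 mm.
- tray_red: Fixed open steel tray of red glass stock, 156 (x) x 106 (y) x 18 mm high, walls and floor 3 mm. Origin: centre of its underside; x lengthwise, within 0.15 rad of world x; z up. Two fixed red stock rods (12 mm thick, 140 long) lie along its long walls, leaving a free channel 76 mm wide (y), 150 long (x). A red tab marks the end facing the robot.
- tray_yellow: Fixed open steel tray of yellow glass stock, 156 (x) x 106 (y) x 18 mm high, walls and floor 3 mm. Origin: centre of its underside; x lengthwise, within 0.15 rad of world x; z up. Two fixed yellow stock rods (12 mm thick, 140 long) lie along its long walls, leaving a free channel 76 mm wide (y), 150 long (x). A yellow tab marks the end facing the robot.
- tray_blue: Fixed open steel tray of blue glass stock, 156 (x) x 106 (y) x 18 mm high, walls and floor 3 mm. Origin: centre of its underside; x lengthwise, within 0.15 rad of world x; z up. Two fixed blue stock rods (12 mm thick, 140 long) lie along its long walls, leaving a free channel 76 mm wide (y), 150 long (x). A blue tab marks the end facing the robot.
- cutout_block: Fixed plywood block 176 (x) x 120 (y) x 16 mm high with a paddle-shaped cavity; its grey floor is 4 mm above the bench. Origin: centre of the underside; x within 0.15 rad of world x. Cavity: blade x +4 to +76, 62 wide; handle x -80 to +4 (robot's side), 30 wide; finger notches beside the blade, x +17 to +63, out to y +/-50, full depth. Paddle home: origins and x axes coincide.
- tumbler: Loose finished sea-green glass tumbler standing upright on the bench among the things, 60 mm tall, 52 mm in diameter, about 90 g. Origin: centre of its underside, z up. Nothing else near the things, the trays or the space between them stands taller than this.

How it is judged:
By the outcome, as a careful person would: the job done as asked, in the order asked, and still so for the second after the job is handed in, with the robot touching nothing.
It also fails if it takes over 109 s, if anything falls off the work surface, if the arm or the gripper's body presses on something with over 40 N, if the wrist force passes 120 N, or if a joint passes its speed limit or range.

## Working session

There is one attempt and no reset: what is moved stays moved. The work goes in short steps, Python scripts to look and compute and a tool call to move; the robot and the scene stay as the last step left them, time stands still between calls to the robot, and variables do not carry over. Pictures are saved under pics/ and viewed, at most 14 in all, crops included, and the job is handed in when it is done.

Besides the shell and the picture viewer there is one more tool, called after "Emit:" as a command line: name --argument value ..., lists and objects as JSON in quotes. drive_tool: Moves the arm, as the interface text tells. Shift numbers are shares of 0.1 m and turn numbers shares of 90 degrees, none past 1 either way. Its arguments: {"type":"object","properties":{"targets":{"type":"array","items":{"type":"object","properties":{"dx":{"type":"number","minimum":-1,"maximum":1},"dy":{"type":"number","minimum":-1,"maximum":1},"dz":{"type":"number","minimum":-1,"maximum":1},"yaw":{"type":"number","minimum":-1,"maximum":1},"fingers":{"type":"number"}}}},"squeeze":{"type":"number"}},"required":["targets"]}

```bash
mkdir -p pics; cat > h.py <<'E'
import numpy as np, cv2
from workcell import readout, grab_frame, camera_info, workorder, bot
def ray(name,uv):
    c=camera_info(name); K=np.array([[c['fx'],0,c['cx']],[0,c['fy'],c['cy']],[0,0,1.]])
    p=cv2.undistortPoints(np.array(uv,float).reshape(-1,1,2),K,np.array(c['D'],float)).reshape(-1,2)
    T=np.array(c['T']); d=np.c_[p[:,0],-p[:,1],-np.ones(len(p))]@T[:3,:3].T
    return T[:3,3],d
def onplane(name,uv,z):
    o,d=ray(name,uv); return o+d*((z-o[2])/d[:,2])[:,None]
E
python3 - <<'E'
from h import *
for n in('top','side'):
    cv2.imwrite(f'pics/{n}0.png',grab_frame(n)); c=camera_info(n); print(n,c)
print(readout.observe(),bot.pinch_z)
E
```

```text
top {'fx': 452.3556459112619, 'fy': 452.3556459112619, 'cx': 321.1165586985957, 'cy': 235.7424898375514, 'D': array([0.00931903, 0.        , 0.        , 0.        , 0.        ]), 'T': array([[-0.00615973,  0.9972614 , -0.07370047,  0.43112511],
       [-0.99996051, -0.006615  , -0.00593483,  0.00151161],
       [-0.00640611,  0.073661  ,  0.99726276,  0.8635449 ],
       [ 0.        ,  0.        ,  0.        ,  1.        ]])}
side {'fx': 532.8833259443236, 'fy': 532.8833259443236, 'cx': 321.5662943368383, 'cy': 234.37728767115956, 'D': array([-0.11387192,  0.        ,  0.        ,  0.        ,  0.        ]), 'T': array([[-9.09155338e-01,  2.45026267e-01, -3.36747234e-01,
         1.51764803e-01],
       [-4.16456961e-01, -5.35711870e-01,  7.34558638e-01,
         7.67524164e-01],
       [-4.13329466e-04,  8.08068636e-01,  5.89088201e-01,
         6.41408922e-01],
       [ 0.00000000e+00,  0.00000000e+00,  0.00000000e+00,
         1.00000000e+00]])}
{'clock': 0.1, 'qpos': array([ 1.2538015 ,  0.5219664 , -0.03629661,  1.59989759,  0.02120905,
        1.02110889, -0.11279848]), 'qd': array([-0.00077963, -0.00202237,  0.00013136, -0.00125167, -0.0008038 ,
       -0.00038687, -0.000177  ]), 'joint_efforts': array([ 3.98829376e-03, -9.28495789e+01,  1.98421597e+00, -3.70537841e+01,
        1.81998569e-02,  5.33269733e-03, -4.26542130e-06]), 'position': array([ 0.15256687, -0.60580581,  0.23079529]), 'tool_rot': array([-3.14060167e+00,  9.14364318e-05,  2.46762455e-01]), 'force': array([0.29802727, 0.66386923, 0.68976003]), 'moment': array([ 0.01357176, -0.00407069,  0.01895928]), 'finger_force': 0.0, 'grip_width': 0.08563479746534922} 0.0187
```

View pics/top0.png

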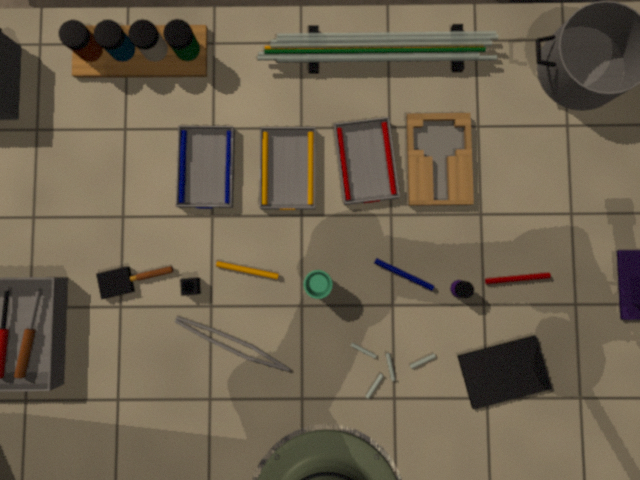

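View pics/side0.png

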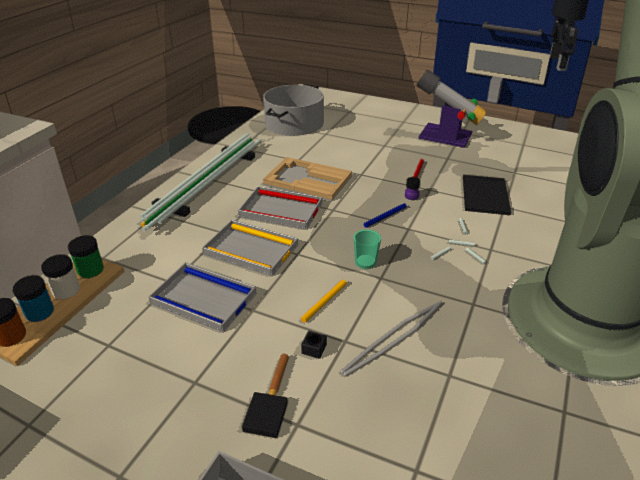

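The top view shows these pixel positions:

| Item | Pixel |
|---|---|
| Paddle blade | (115,283) |
| Yellow rod | (248,270) |
| Tumbler | (318,284) |
| Blue rod | (405,275) |
| Red rod | (518,279) |
| Blue tray | (205,167) |
| Yellow tray | (288,168) |
| Red tray | (367,161) |
| Plywood block | (440,160) |

There is also a black cube at (190,286) and a purple jar at (462,289). The side view agrees with this layout.

```bash
cat >> h.py <<'E'
HUE={'red':(174,5),'yellow':(18,32),'blue':(108,125)}
def cmask(im,c):
    h=cv2.cvtColor(im,cv2.COLOR_BGR2HSV); a,b=HUE[c]; H=h[...,0]
    m=((H>=a)|(H<=b)) if a>b else ((H>=a)&(H<=b))
    return (m&(h[...,1]>170)&(h[...,2]>60)).astype(np.uint8)*255
def blobs(m,amin=60):
    out=[]
    for c in cv2.findContours(m,cv2.RETR_EXTERNAL,cv2.CHAIN_APPROX_NONE)[0]:
        if cv2.contourArea(c)>=amin: out.append(c)
    return out
def seg(c,z,name='top'):
    """centre, direction, length, width of blob on plane z (x,y)"""
    P=onplane(name,c.reshape(-1,2),z)[:,:2].astype(np.float32)
    b=cv2.boxPoints(cv2.minAreaRect(P)); e1,e2=b[1]-b[0],b[2]-b[1]
    if np.hypot(*e1)<np.hypot(*e2): e1,e2=e2,e1
    return b.mean(0),np.degrees(np.arctan2(e1[1],e1[0])),np.hypot(*e1),np.hypot(*e2)
E
cat > m.py <<'E'
from h import *
np.set_printoptions(precision=4,suppress=True)
im=grab_frame('top')
for c in HUE:
    for b in blobs(cmask(im,c)):
        u=b.reshape(-1,2).mean(0)
        if 90<u[0]<560 and 100<u[1]<310: print(c,u.round(),*seg(b,.006 if u[1]>220 else .012))
h=cv2.cvtColor(im,cv2.COLOR_BGR2HSV)
w=((h[...,0]>8)&(h[...,0]<22)&(h[...,1]>90)&(h[...,2]>120)).astype(np.uint8)*255
w[:100]=0;w[215:]=0;w[:,:395]=0
b=max(blobs(w),key=cv2.contourArea); print('block',seg(b,.016))
P=((h[...,2]<60)).astype(np.uint8)*255
for b in blobs(P,30):
    u=b.reshape(-1,2).mean(0)
    if 80<u[0]<210 and 240<u[1]<310: print('dark',u,seg(b,.014),seg(b,.02))
w=((h[...,0]>3)&(h[...,0]<18)&(h[...,1]>130)).astype(np.uint8)*255
for b in blobs(w,20):
    u=b.reshape(-1,2).mean(0)
    if 80<u[0]<210 and 240<u[1]<310: print('handle',u,seg(b,.007))
E
python3 m.py
```

```text
red [517. 278.] [ 0.4125 -0.3617] -84.81472 0.12226405 0.01042765
red [343. 163.] [ 0.6325 -0.0367] 6.7972426 0.13922572 0.009475704
red [389. 157.] [ 0.6427 -0.1232] 6.924102 0.14091578 0.010337746
yellow [247. 270.] [0.4308 0.1474] 78.10249 0.120195724 0.0114821335
yellow [310. 168.] [0.6252 0.026 ] -0.23743497 0.14124514 0.009597455
yellow [264. 168.] [0.6259 0.1139] 0.13220388 0.1413659 0.0096023185
blue [404. 274.] [ 0.4211 -0.1491] 63.723988 0.117164716 0.00780122
blue [228. 166.] [0.6283 0.1844] -0.9211082 0.13754095 0.00568347
blue [182. 166.] [0.6289 0.2728] -1.7251021 0.13765185 0.008618028
block (array([ 0.6414, -0.2192], dtype=float32), np.float32(0.13182317), np.float32(0.17564712), np.float32(0.120636605))
dark [190.5846 286.1846] (array([0.4012, 0.2514], dtype=float32), np.float32(-89.18783), np.float32(0.03556202), np.float32(0.030061105)) (array([0.4014, 0.2496], dtype=float32), np.float32(-89.18795), np.float32(0.035310864), np.float32(0.029848833))
dark [115.9593 283.5285] (array([0.4041, 0.3906], dtype=float32), np.float32(-76.95651), np.float32(0.063361846), np.float32(0.061584715)) (array([0.4043, 0.3878], dtype=float32), np.float32(-76.95649), np.float32(0.06291436), np.float32(0.061149776))
handle [153.5    273.0375] (array([0.4258, 0.3234], dtype=float32), np.float32(-76.30344), np.float32(0.07063852), np.float32(0.012872288))
```

```bash
cat > d.py <<'E'
# usage: d.py x y z yawdeg  -> shift in tool units BEFORE turning, and AFTER turning; turn units
import sys
from h import *
s=readout.observe(); p=s['position']; y=s['tool_rot'][2]
t=np.array([float(a) for a in sys.argv[1:4]]); ty=np.radians(float(sys.argv[4])); d=(t-p)/.1
f=lambda a:np.round([d[0]*np.cos(a)+d[1]*np.sin(a),d[0]*np.sin(a)-d[1]*np.cos(a),-d[2]],3)
dy=(ty-y+np.pi)%(2*np.pi)-np.pi
print('before turn',f(y),'after',f(ty),'turn',round(dy/(np.pi/2),3),'pos',p.round(4),np.degrees(s['tool_rot']).round(2),'q',s['qpos'].round(2),'t',s['clock'],'grip',s['grip_width'],s['finger_force'])
E
python3 d.py .4125 -.3617 .12 95.2
```

```text
before turn [ 3.117 -1.732  1.109] after [2.196 2.81  1.109] turn 0.901 pos [ 0.1526 -0.6058  0.2309] [-179.95    0.     14.14] q [ 1.25  0.52 -0.04  1.6   0.02  1.02 -0.11] t 0.15 grip 0.08519346268204389 0.0
```

```bash
sed -i 's/round(dy\//round(-dy\//' d.py
```

Emit:
drive_tool --targets '[{"dx":0.312,"dy":-0.173,"dz":0.111,"fingers":0.3},{"dx":0.312,"dy":-0.173,"dz":0.111},{"dx":0.312,"dy":-0.173,"dz":0.111},{"dx":0.312,"dy":-0.173,"dz":0.111},{"dx":0.312,"dy":-0.173,"dz":0.111},{"dx":0.312,"dy":-0.173,"dz":0.111},{"dx":0.312,"dy":-0.173,"dz":0.111},{"dx":0.312,"dy":-0.173,"dz":0.111},{"dx":0.312,"dy":-0.173,"dz":0.111},{"dx":0.312,"dy":-0.173,"dz":0.111},{"yaw":-0.09},{"yaw":-0.09},{"yaw":-0.09},{"yaw":-0.09},{"yaw":-0.09},{"yaw":-0.09},{"yaw":-0.09},{"yaw":-0.09},{"yaw":-0.09},{"yaw":-0.09}]' --squeeze 40

```text
invalid input
```

```bash
python3 d.py .4125 -.3617 .003 95.2
```

```text
before turn [ 3.117 -1.732  2.279] after [2.196 2.81  2.279] turn -0.901 pos [ 0.1526 -0.6058  0.2309] [-179.95    0.     14.14] q [ 1.25  0.52 -0.04  1.6   0.02  1.02 -0.11] t 0.15 grip 0.08519346268204389 0.0
```

Emit:
drive_tool --targets '[{"dx":0.312,"dy":-0.173,"dz":0.111,"yaw":0,"fingers":0.3},{"dx":0.312,"dy":-0.173,"dz":0.111,"yaw":0,"fingers":0.3},{"dx":0.312,"dy":-0.173,"dz":0.111,"yaw":0,"fingers":0.3},{"dx":0.312,"dy":-0.173,"dz":0.111,"yaw":0,"fingers":0.3},{"dx":0.312,"dy":-0.173,"dz":0.111,"yaw":0,"fingers":0.3},{"dx":0.312,"dy":-0.173,"dz":0.111,"yaw":0,"fingers":0.3},{"dx":0.312,"dy":-0.173,"dz":0.111,"yaw":0,"fingers":0.3},{"dx":0.312,"dy":-0.173,"dz":0.111,"yaw":0,"fingers":0.3},{"dx":0.312,"dy":-0.173,"dz":0.111,"yaw":0,"fingers":0.3},{"dx":0.312,"dy":-0.173,"dz":0.111,"yaw":0,"fingers":0.3},{"dx":0,"dy":0,"dz":0,"yaw":-0.09,"fingers":0.3},{"dx":0,"dy":0,"dz":0,"yaw":-0.09,"fingers":0.3},{"dx":0,"dy":0,"dz":0,"yaw":-0.09,"fingers":0.3},{"dx":0,"dy":0,"dz":0,"yaw":-0.09,"fingers":0.3},{"dx":0,"dy":0,"dz":0,"yaw":-0.09,"fingers":0.3},{"dx":0,"dy":0,"dz":0,"yaw":-0.09,"fingers":0.3},{"dx":0,"dy":0,"dz":0,"yaw":-0.09,"fingers":0.3},{"dx":0,"dy":0,"dz":0,"yaw":-0.09,"fingers":0.3},{"dx":0,"dy":0,"dz":0,"yaw":-0.09,"fingers":0.3},{"dx":0,"dy":0,"dz":0,"yaw":-0.09,"fingers":0.3}]' --squeeze 40

```text
clock: 2.15
position: [0.4128, -0.3621, 0.1202]
tool_rot: [-3.141, -0.0, 1.666]
force: [0.4, 0.5, 0.1]
grip_width: 0.06
finger_force: 0.0
```

```bash
python3 d.py .4125 -.3617 .003 95.2
```

```text
before turn [ 0.004 -0.003  1.172] after [ 0.004 -0.003  1.172] turn 0.003 pos [ 0.4128 -0.3621  0.1202] [-1.7999e+02 -1.0000e-02  9.5470e+01] q [ 0.94  0.58 -0.45  1.88  0.36  0.76  0.38] t 2.15 grip 0.0599692646579345 0.0
```

Emit:
drive_tool --targets '[{"dx":0,"dy":0,"dz":0.3,"yaw":0,"fingers":0.3},{"dx":0,"dy":0,"dz":0.3,"yaw":0,"fingers":0.3},{"dx":0,"dy":0,"dz":0.3,"yaw":0,"fingers":0.3},{"dx":0,"dy":0,"dz":0.17,"yaw":0,"fingers":0.3},{"dx":0,"dy":0,"dz":0.1,"yaw":0,"fingers":0.3},{"dx":0,"dy":0,"dz":0,"yaw":0,"fingers":1},{"dx":0,"dy":0,"dz":0,"yaw":0,"fingers":1},{"dx":0,"dy":0,"dz":0,"yaw":0,"fingers":1},{"dx":0,"dy":0,"dz":0,"yaw":0,"fingers":1},{"dx":0,"dy":0,"dz":0,"yaw":0,"fingers":1},{"dx":0,"dy":0,"dz":0,"yaw":0,"fingers":1},{"dx":0,"dy":0,"dz":0,"yaw":0,"fingers":1}]'

```text
clock: 3.35
position: [0.4134, -0.3625, 0.0044]
tool_rot: [3.141, 0.001, 1.66]
force: [-0.5, 0.5, 7.0]
grip_width: 0.0103
finger_force: 39.0
```

Emit:
drive_tool --targets '[{"dx":0,"dy":0,"dz":-0.1,"yaw":0,"fingers":1},{"dx":0,"dy":0,"dz":-0.3,"yaw":0,"fingers":1},{"dx":0,"dy":0,"dz":-0.3,"yaw":0,"fingers":1},{"dx":0,"dy":0,"dz":-0.3,"yaw":0,"fingers":1},{"dx":0,"dy":0,"dz":0,"yaw":0,"fingers":1}]'

```text
clock: 3.85
position: [0.4144, -0.3634, 0.1078]
tool_rot: [3.137, 0.004, 1.66]
force: [0.9, -0.9, -0.4]
grip_width: 0.0105
finger_force: 39.3
```

```bash
python3 d.py .6376 -.08 .1 6.9; python3 - <<'E'
from h import *
cv2.imwrite('pics/s1.png',grab_frame('side')[60:320,200:600])
E
```

```text
before turn [2.623 2.475 0.078] after [ 2.556 -2.545  0.078] turn 0.98 pos [ 0.4144 -0.3634  0.1078] [179.76   0.25  95.11] q [ 0.93  0.6  -0.45  1.89  0.38  0.73  0.36] t 3.85 grip 0.010455206559430184 39.25610773677363
```

View pics/s1.png

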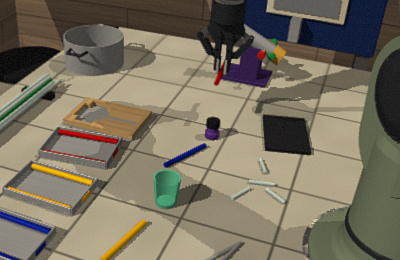

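The red rod is in the fingers, at about (218,75) in the crop.

Emit:
drive_tool --targets '[{"dx":0.291,"dy":0.275,"dz":0,"yaw":0,"fingers":1},{"dx":0.291,"dy":0.275,"dz":0,"yaw":0,"fingers":1},{"dx":0.291,"dy":0.275,"dz":0,"yaw":0,"fingers":1},{"dx":0.291,"dy":0.275,"dz":0,"yaw":0,"fingers":1},{"dx":0.291,"dy":0.275,"dz":0,"yaw":0,"fingers":1},{"dx":0.291,"dy":0.275,"dz":0,"yaw":0,"fingers":1},{"dx":0.291,"dy":0.275,"dz":0,"yaw":0,"fingers":1},{"dx":0.291,"dy":0.275,"dz":0,"yaw":0,"fingers":1},{"dx":0.291,"dy":0.275,"dz":0,"yaw":0,"fingers":1},{"dx":0,"dy":0,"dz":0,"yaw":0.089,"fingers":1},{"dx":0,"dy":0,"dz":0,"yaw":0.089,"fingers":1},{"dx":0,"dy":0,"dz":0,"yaw":0.089,"fingers":1},{"dx":0,"dy":0,"dz":0,"yaw":0.089,"fingers":1},{"dx":0,"dy":0,"dz":0,"yaw":0.089,"fingers":1},{"dx":0,"dy":0,"dz":0,"yaw":0.089,"fingers":1},{"dx":0,"dy":0,"dz":0,"yaw":0.089,"fingers":1},{"dx":0,"dy":0,"dz":0,"yaw":0.089,"fingers":1},{"dx":0,"dy":0,"dz":0,"yaw":0.089,"fingers":1},{"dx":0,"dy":0,"dz":0,"yaw":0.089,"fingers":1},{"dx":0,"dy":0,"dz":0,"yaw":0.089,"fingers":1}]'

```text
clock: 5.9
position: [0.6355, -0.079, 0.1028]
tool_rot: [-3.141, 0.001, 0.117]
force: [-0.9, 0.2, 0.5]
grip_width: 0.0102
finger_force: 39.3
```

```bash
python3 d.py .6376 -.08 .008 6.9; python3 - <<'E'
from h import *
im=grab_frame('side')[120:280,180:380]; cv2.imwrite('pics/s2.png',cv2.resize(im,None,fx=3,fy=3))
E
```

```text
before turn [0.019 0.012 0.948] after [0.019 0.012 0.948] turn -0.002 pos [ 0.6355 -0.079   0.1028] [-1.7999e+02  5.0000e-02  6.7000e+00] q [ 0.05  0.69 -0.03  1.66  0.03  0.79 -1.45] t 5.9 grip 0.010244083976988788 39.27796937533003
```

View pics/s2.png

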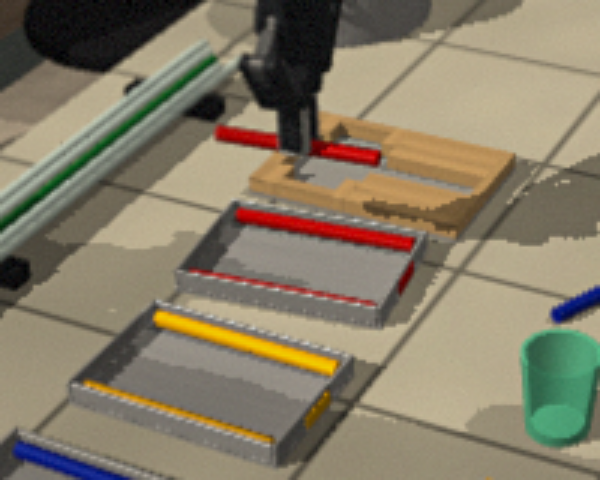

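The red rod is level over the red tray and parallel to the stock. Next I lower it in and release it gently.

Emit:
drive_tool --targets '[{"dx":0.019,"dy":0.012,"dz":0.25,"yaw":0,"fingers":1},{"dx":0,"dy":0,"dz":0.25,"yaw":0,"fingers":1},{"dx":0,"dy":0,"dz":0.25,"yaw":0,"fingers":1},{"dx":0,"dy":0,"dz":0.1,"yaw":0,"fingers":1},{"dx":0,"dy":0,"dz":0.05,"yaw":0,"fingers":1},{"dx":0,"dy":0,"dz":0.03,"yaw":0,"fingers":1},{"dx":0,"dy":0,"dz":0.02,"yaw":0,"fingers":1},{"dx":0,"dy":0,"dz":0,"yaw":0,"fingers":1},{"dx":0,"dy":0,"dz":0,"yaw":0,"fingers":1}]'

```text
clock: 6.85
position: [0.6384, -0.0801, 0.0089]
tool_rot: [3.141, -0.001, 0.123]
force: [-0.1, 1.1, -0.6]
grip_width: 0.0101
finger_force: 39.3
```

Not touching the floor yet, so I go 2 mm lower and then open.

Emit:
drive_tool --targets '[{"dx":0,"dy":0,"dz":0.01,"yaw":0,"fingers":1},{"dx":0,"dy":0,"dz":0.008,"yaw":0,"fingers":1},{"dx":0,"dy":0,"dz":0,"yaw":0,"fingers":1}]'

```text
clock: 7.15
position: [0.6383, -0.08, 0.0074]
tool_rot: [3.141, -0.001, 0.123]
force: [-3.3, -0.1, 12.5]
grip_width: 0.0105
finger_force: 40.8
```

Emit:
drive_tool --targets '[{"dx":0,"dy":0,"dz":0,"yaw":0,"fingers":0.8},{"dx":0,"dy":0,"dz":0,"yaw":0,"fingers":0.7},{"dx":0,"dy":0,"dz":0,"yaw":0,"fingers":0.65},{"dx":0,"dy":0,"dz":0,"yaw":0,"fingers":0.65},{"dx":0,"dy":0,"dz":-0.05,"yaw":0,"fingers":0.65},{"dx":0,"dy":0,"dz":-0.2,"yaw":0,"fingers":0.65},{"dx":0,"dy":0,"dz":-0.3,"yaw":0,"fingers":0.65},{"dx":0,"dy":0,"dz":-0.3,"yaw":0,"fingers":0.65},{"dx":0,"dy":0,"dz":-0.25,"yaw":0,"fingers":0.5},{"dx":0,"dy":0,"dz":0,"yaw":0,"fingers":0.4}]'

```text
clock: 8.15
position: [0.6398, -0.0803, 0.1204]
tool_rot: [3.141, -0.005, 0.122]
force: [-0.2, -0.2, -0.7]
grip_width: 0.0512
finger_force: 0.0
```

```bash
python3 d.py .4211 -.1491 .12 63.7
```

```text
before turn [-2.255  0.416  0.004] after [-1.586 -1.656  0.004] turn -0.63 pos [ 0.6398 -0.0803  0.1204] [179.94  -0.3    7.01] q [ 0.06  0.68 -0.04  1.64  0.03  0.82 -1.44] t 8.15 grip 0.05115045205236079 0.0
```

Emit:
drive_tool --targets '[{"dx":-0.25,"dy":0.046,"dz":0,"yaw":0,"fingers":0.4},{"dx":-0.25,"dy":0.046,"dz":0,"yaw":0,"fingers":0.4},{"dx":-0.25,"dy":0.046,"dz":0,"yaw":0,"fingers":0.4},{"dx":-0.25,"dy":0.046,"dz":0,"yaw":0,"fingers":0.4},{"dx":-0.25,"dy":0.046,"dz":0,"yaw":0,"fingers":0.4},{"dx":-0.25,"dy":0.046,"dz":0,"yaw":0,"fingers":0.4},{"dx":-0.25,"dy":0.046,"dz":0,"yaw":0,"fingers":0.4},{"dx":-0.25,"dy":0.046,"dz":0,"yaw":0,"fingers":0.4},{"dx":-0.25,"dy":0.046,"dz":0,"yaw":0,"fingers":0.4},{"dx":0,"dy":0,"dz":0,"yaw":-0.09,"fingers":0.4},{"dx":0,"dy":0,"dz":0,"yaw":-0.09,"fingers":0.4},{"dx":0,"dy":0,"dz":0,"yaw":-0.09,"fingers":0.4},{"dx":0,"dy":0,"dz":0,"yaw":-0.09,"fingers":0.4},{"dx":0,"dy":0,"dz":0,"yaw":-0.09,"fingers":0.4},{"dx":0,"dy":0,"dz":0,"yaw":-0.09,"fingers":0.4},{"dx":0,"dy":0,"dz":0,"yaw":-0.09,"fingers":0.4},{"dx":0,"dy":0,"dz":0,"yaw":0,"fingers":0.4}]'

```text
clock: 9.85
position: [0.4196, -0.1488, 0.1164]
tool_rot: [-3.141, -0.0, 1.115]
force: [0.3, 1.1, -0.2]
grip_width: 0.0512
finger_force: 0.0
```

```bash
python3 d.py .4211 -.1491 .004 63.7; python3 - <<'E'
from h import *
im=grab_frame('side')[120:280,180:440]; cv2.imwrite('pics/s3.png',cv2.resize(im,None,fx=3,fy=3))
E
```

```text
before turn [0.003 0.015 1.124] after [0.003 0.015 1.124] turn 0.002 pos [ 0.4196 -0.1488  0.1164] [-1.7998e+02 -1.0000e-02  6.3860e+01] q [ 0.46  0.44 -0.32  2.15  0.24  0.59 -0.49] t 9.85 grip 0.05122483563257031 0.0
```

View pics/s3.png

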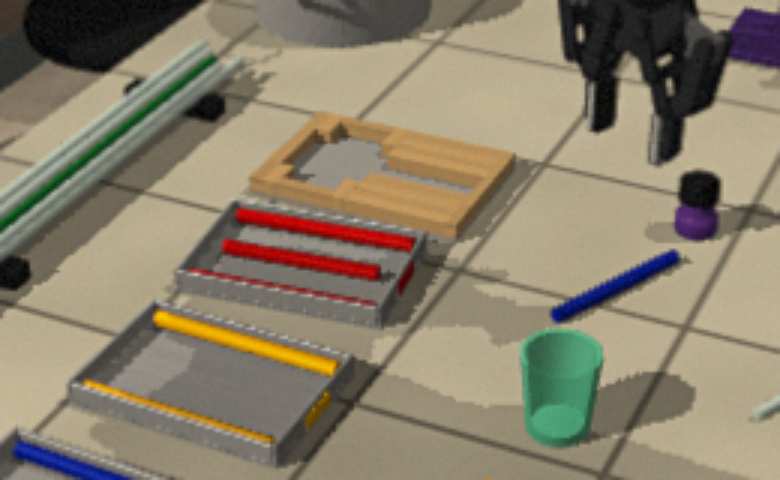

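The red rod lies flat in mid-channel of its tray, at crop (300,258). The gripper is above the blue rod, at crop (615,285).

Emit:
drive_tool --targets '[{"dx":0,"dy":0.015,"dz":0.3,"yaw":0,"fingers":0.4},{"dx":0,"dy":0,"dz":0.3,"yaw":0,"fingers":0.4},{"dx":0,"dy":0,"dz":0.3,"yaw":0,"fingers":0.4},{"dx":0,"dy":0,"dz":0.12,"yaw":0,"fingers":0.4},{"dx":0,"dy":0,"dz":0.1,"yaw":0,"fingers":0.4},{"dx":0,"dy":0,"dz":0,"yaw":0,"fingers":1},{"dx":0,"dy":0,"dz":0,"yaw":0,"fingers":1},{"dx":0,"dy":0,"dz":0,"yaw":0,"fingers":1},{"dx":0,"dy":0,"dz":0,"yaw":0,"fingers":1},{"dx":0,"dy":0,"dz":0,"yaw":0,"fingers":1},{"dx":0,"dy":0,"dz":0,"yaw":0,"fingers":1}]'

```text
clock: 11.0
position: [0.4217, -0.1496, 0.0055]
tool_rot: [3.14, -0.0, 1.112]
force: [-1.2, 0.5, 7.0]
grip_width: 0.0105
finger_force: 39.9
```

Emit:
drive_tool --targets '[{"dx":0,"dy":0,"dz":-0.1,"yaw":0,"fingers":1},{"dx":0,"dy":0,"dz":-0.3,"yaw":0,"fingers":1},{"dx":0,"dy":0,"dz":-0.3,"yaw":0,"fingers":1},{"dx":0,"dy":0,"dz":-0.3,"yaw":0,"fingers":1},{"dx":0,"dy":0,"dz":-0.15,"yaw":0,"fingers":1},{"dx":0,"dy":0,"dz":0,"yaw":0,"fingers":1}]'

```text
clock: 11.6
position: [0.4221, -0.1499, 0.1223]
tool_rot: [3.137, -0.0, 1.111]
force: [0.5, -0.4, -2.0]
grip_width: 0.01
finger_force: 39.2
```

```bash
python3 d.py .6286 .2286 .12 -1.3
```

```text
before turn [4.309 0.172 0.023] after [ 1.978 -3.831  0.023] turn 0.722 pos [ 0.4221 -0.1499  0.1223] [ 1.7974e+02 -2.0000e-02  6.3680e+01] q [ 0.47  0.43 -0.33  2.14  0.25  0.6  -0.49] t 11.6 grip 0.010018842560735314 39.15917222562712
```

Emit:
drive_tool --targets '[{"dx":0.359,"dy":0.014,"dz":0,"yaw":0,"fingers":1},{"dx":0.359,"dy":0.014,"dz":0,"yaw":0,"fingers":1},{"dx":0.359,"dy":0.014,"dz":0,"yaw":0,"fingers":1},{"dx":0.359,"dy":0.014,"dz":0,"yaw":0,"fingers":1},{"dx":0.359,"dy":0.014,"dz":0,"yaw":0,"fingers":1},{"dx":0.359,"dy":0.014,"dz":0,"yaw":0,"fingers":1},{"dx":0.359,"dy":0.014,"dz":0,"yaw":0,"fingers":1},{"dx":0.359,"dy":0.014,"dz":0,"yaw":0,"fingers":1},{"dx":0.359,"dy":0.014,"dz":0,"yaw":0,"fingers":1},{"dx":0.359,"dy":0.014,"dz":0,"yaw":0,"fingers":1},{"dx":0.359,"dy":0.014,"dz":0,"yaw":0,"fingers":1},{"dx":0.359,"dy":0.014,"dz":0,"yaw":0,"fingers":1},{"dx":0,"dy":0,"dz":0,"yaw":0.09,"fingers":1},{"dx":0,"dy":0,"dz":0,"yaw":0.09,"fingers":1},{"dx":0,"dy":0,"dz":0,"yaw":0.09,"fingers":1},{"dx":0,"dy":0,"dz":0,"yaw":0.09,"fingers":1},{"dx":0,"dy":0,"dz":0,"yaw":0.09,"fingers":1},{"dx":0,"dy":0,"dz":0,"yaw":0.09,"fingers":1},{"dx":0,"dy":0,"dz":0,"yaw":0.09,"fingers":1},{"dx":0,"dy":0,"dz":0,"yaw":0.09,"fingers":1}]'

```text
clock: 13.6
position: [0.6265, 0.2293, 0.1191]
tool_rot: [3.141, 0.001, -0.025]
force: [0.1, -1.3, -0.0]
grip_width: 0.0102
finger_force: 39.2
```

```bash
python3 d.py .6286 .2286 .012 -1.3
```

```text
before turn [0.021 0.007 1.071] after [0.021 0.007 1.071] turn -0.001 pos [0.6265 0.2293 0.1191] [ 1.7998e+02  4.0000e-02 -1.4200e+00] q [-0.43  0.71 -0.02  1.57  0.02  0.86 -2.05] t 13.6 grip 0.01024983338472823 39.16884924983606
```

Emit:
drive_tool --targets '[{"dx":0.02,"dy":0.007,"dz":0.3,"yaw":0,"fingers":1},{"dx":0,"dy":0,"dz":0.3,"yaw":0,"fingers":1},{"dx":0,"dy":0,"dz":0.3,"yaw":0,"fingers":1},{"dx":0,"dy":0,"dz":0.1,"yaw":0,"fingers":1},{"dx":0,"dy":0,"dz":0.07,"yaw":0,"fingers":1},{"dx":0,"dy":0,"dz":0.02,"yaw":0,"fingers":1},{"dx":0,"dy":0,"dz":0.015,"yaw":0,"fingers":1},{"dx":0,"dy":0,"dz":0,"yaw":0,"fingers":1},{"dx":0,"dy":0,"dz":0,"yaw":0,"fingers":1}]'

```text
clock: 14.5
position: [0.6293, 0.2289, 0.0098]
tool_rot: [-3.141, -0.001, -0.019]
force: [0.3, 0.2, 0.3]
grip_width: 0.0102
finger_force: 39.2
```

Emit:
drive_tool --targets '[{"dx":0,"dy":0,"dz":0.01,"yaw":0,"fingers":1},{"dx":0,"dy":0,"dz":0.008,"yaw":0,"fingers":1},{"dx":0,"dy":0,"dz":0,"yaw":0,"fingers":1}]'

```text
clock: 14.8
position: [0.6293, 0.229, 0.0085]
tool_rot: [-3.141, -0.001, -0.019]
force: [-5.1, -1.2, 16.8]
grip_width: 0.0099
finger_force: 41.1
```

Emit:
drive_tool --targets '[{"dx":0,"dy":0,"dz":0,"yaw":0,"fingers":0.8},{"dx":0,"dy":0,"dz":0,"yaw":0,"fingers":0.7},{"dx":0,"dy":0,"dz":0,"yaw":0,"fingers":0.65},{"dx":0,"dy":0,"dz":0,"yaw":0,"fingers":0.65},{"dx":0,"dy":0,"dz":-0.05,"yaw":0,"fingers":0.65},{"dx":0,"dy":0,"dz":-0.2,"yaw":0,"fingers":0.65},{"dx":0,"dy":0,"dz":-0.3,"yaw":0,"fingers":0.65},{"dx":0,"dy":0,"dz":-0.3,"yaw":0,"fingers":0.65},{"dx":0,"dy":0,"dz":-0.25,"yaw":0,"fingers":0.5},{"dx":0,"dy":0,"dz":0,"yaw":0,"fingers":0.4}]'

```text
clock: 15.8
position: [0.6306, 0.2294, 0.1212]
tool_rot: [-3.139, -0.005, -0.019]
force: [0.3, -0.5, 0.4]
grip_width: 0.051
finger_force: 0.0
```

```bash
python3 d.py .4308 .1474 .12 78.1
```

```text
before turn [-1.982  0.858  0.012] after [-1.214 -1.786  0.012] turn -0.88 pos [0.6306 0.2294 0.1212] [-179.87   -0.28   -1.09] q [-0.42  0.71 -0.02  1.56  0.02  0.86 -2.04] t 15.8 grip 0.05096074857159663 0.0
```

Emit:
drive_tool --targets '[{"dx":-0.248,"dy":0.107,"dz":0,"yaw":0,"fingers":0.4},{"dx":-0.248,"dy":0.107,"dz":0,"yaw":0,"fingers":0.4},{"dx":-0.248,"dy":0.107,"dz":0,"yaw":0,"fingers":0.4},{"dx":-0.248,"dy":0.107,"dz":0,"yaw":0,"fingers":0.4},{"dx":-0.248,"dy":0.107,"dz":0,"yaw":0,"fingers":0.4},{"dx":-0.248,"dy":0.107,"dz":0,"yaw":0,"fingers":0.4},{"dx":-0.248,"dy":0.107,"dz":0,"yaw":0,"fingers":0.4},{"dx":-0.248,"dy":0.107,"dz":0,"yaw":0,"fingers":0.4},{"dx":0,"dy":0,"dz":0,"yaw":-0.088,"fingers":0.4},{"dx":0,"dy":0,"dz":0,"yaw":-0.088,"fingers":0.4},{"dx":0,"dy":0,"dz":0,"yaw":-0.088,"fingers":0.4},{"dx":0,"dy":0,"dz":0,"yaw":-0.088,"fingers":0.4},{"dx":0,"dy":0,"dz":0,"yaw":-0.088,"fingers":0.4},{"dx":0,"dy":0,"dz":0,"yaw":-0.088,"fingers":0.4},{"dx":0,"dy":0,"dz":0,"yaw":-0.088,"fingers":0.4},{"dx":0,"dy":0,"dz":0,"yaw":-0.088,"fingers":0.4},{"dx":0,"dy":0,"dz":0,"yaw":-0.088,"fingers":0.4},{"dx":0,"dy":0,"dz":0,"yaw":-0.088,"fingers":0.4},{"dx":0,"dy":0,"dz":0,"yaw":0,"fingers":0.4}]'

```text
clock: 17.7
position: [0.4289, 0.1467, 0.1171]
tool_rot: [-3.141, -0.0, 1.366]
force: [-0.3, -1.5, 0.6]
grip_width: 0.0511
finger_force: 0.0
```

```bash
python3 d.py .4308 .1474 .004 78.1
```

```text
before turn [0.011 0.018 1.131] after [0.011 0.018 1.131] turn 0.002 pos [0.4289 0.1467 0.1171] [-1.7998e+02 -1.0000e-02  7.8260e+01] q [-0.14  0.46 -0.41  2.12  0.31  0.62 -0.97] t 17.7 grip 0.051119010446131374 0.0
```

Emit:
drive_tool --targets '[{"dx":0.01,"dy":0.018,"dz":0.3,"yaw":0,"fingers":0.4},{"dx":0,"dy":0,"dz":0.3,"yaw":0,"fingers":0.4},{"dx":0,"dy":0,"dz":0.3,"yaw":0,"fingers":0.4},{"dx":0,"dy":0,"dz":0.13,"yaw":0,"fingers":0.4},{"dx":0,"dy":0,"dz":0.1,"yaw":0,"fingers":0.4},{"dx":0,"dy":0,"dz":0,"yaw":0,"fingers":1},{"dx":0,"dy":0,"dz":0,"yaw":0,"fingers":1},{"dx":0,"dy":0,"dz":0,"yaw":0,"fingers":1},{"dx":0,"dy":0,"dz":0,"yaw":0,"fingers":1},{"dx":0,"dy":0,"dz":0,"yaw":0,"fingers":1},{"dx":0,"dy":0,"dz":0,"yaw":0,"fingers":1}]'

```text
clock: 18.8
position: [0.4314, 0.1477, 0.005]
tool_rot: [3.14, -0.001, 1.363]
force: [-1.4, -0.8, 9.6]
grip_width: 0.01
finger_force: 40.2
```

Emit:
drive_tool --targets '[{"dx":0,"dy":0,"dz":-0.1,"yaw":0,"fingers":1},{"dx":0,"dy":0,"dz":-0.3,"yaw":0,"fingers":1},{"dx":0,"dy":0,"dz":-0.3,"yaw":0,"fingers":1},{"dx":0,"dy":0,"dz":-0.3,"yaw":0,"fingers":1},{"dx":0,"dy":0,"dz":-0.15,"yaw":0,"fingers":1},{"dx":0,"dy":0,"dz":0,"yaw":0,"fingers":1}]'

```text
clock: 19.4
position: [0.432, 0.1476, 0.1218]
tool_rot: [3.138, -0.002, 1.363]
force: [0.4, -0.1, -1.1]
grip_width: 0.01
finger_force: 39.1
```

```bash
python3 d.py .6255 .07 .12 0
```

```text
before turn [-0.36   2.054  0.018] after [1.935 0.776 0.018] turn 0.867 pos [0.432  0.1476 0.1218] [ 1.7979e+02 -1.1000e-01  7.8070e+01] q [-0.13  0.45 -0.42  2.12  0.31  0.63 -0.98] t 19.4 grip 0.010006551011986487 39.146719090640545
```

Emit:
drive_tool --targets '[{"dx":-0.045,"dy":0.257,"dz":0,"yaw":0,"fingers":1},{"dx":-0.045,"dy":0.257,"dz":0,"yaw":0,"fingers":1},{"dx":-0.045,"dy":0.257,"dz":0,"yaw":0,"fingers":1},{"dx":-0.045,"dy":0.257,"dz":0,"yaw":0,"fingers":1},{"dx":-0.045,"dy":0.257,"dz":0,"yaw":0,"fingers":1},{"dx":-0.045,"dy":0.257,"dz":0,"yaw":0,"fingers":1},{"dx":-0.045,"dy":0.257,"dz":0,"yaw":0,"fingers":1},{"dx":-0.045,"dy":0.257,"dz":0,"yaw":0,"fingers":1},{"dx":0,"dy":0,"dz":0,"yaw":0.087,"fingers":1},{"dx":0,"dy":0,"dz":0,"yaw":0.087,"fingers":1},{"dx":0,"dy":0,"dz":0,"yaw":0.087,"fingers":1},{"dx":0,"dy":0,"dz":0,"yaw":0.087,"fingers":1},{"dx":0,"dy":0,"dz":0,"yaw":0.087,"fingers":1},{"dx":0,"dy":0,"dz":0,"yaw":0.087,"fingers":1},{"dx":0,"dy":0,"dz":0,"yaw":0.087,"fingers":1},{"dx":0,"dy":0,"dz":0,"yaw":0.087,"fingers":1},{"dx":0,"dy":0,"dz":0,"yaw":0.087,"fingers":1},{"dx":0,"dy":0,"dz":0,"yaw":0.087,"fingers":1},{"dx":0,"dy":0,"dz":0,"yaw":0,"fingers":1}]'

```text
clock: 21.3
position: [0.6243, 0.0701, 0.1187]
tool_rot: [3.141, 0.001, -0.005]
force: [0.4, -0.1, 0.0]
grip_width: 0.0102
finger_force: 39.2
```

```bash
python3 d.py .6255 .07 .01 0
```

```text
before turn [1.200e-02 1.000e-03 1.087e+00] after [1.200e-02 1.000e-03 1.087e+00] turn -0.003 pos [0.6243 0.0701 0.1187] [ 1.7996e+02  4.0000e-02 -3.1000e-01] q [-0.18  0.66 -0.04  1.68  0.03  0.8  -1.81] t 21.3 grip 0.010158202503729088 39.180659763514996
```

Emit:
drive_tool --targets '[{"dx":0.012,"dy":0,"dz":0.3,"yaw":0,"fingers":1},{"dx":0,"dy":0,"dz":0.3,"yaw":0,"fingers":1},{"dx":0,"dy":0,"dz":0.3,"yaw":0,"fingers":1},{"dx":0,"dy":0,"dz":0.1,"yaw":0,"fingers":1},{"dx":0,"dy":0,"dz":0.06,"yaw":0,"fingers":1},{"dx":0,"dy":0,"dz":0.03,"yaw":0,"fingers":1},{"dx":0,"dy":0,"dz":0.01,"yaw":0,"fingers":1},{"dx":0,"dy":0,"dz":0.01,"yaw":0,"fingers":1},{"dx":0,"dy":0,"dz":0,"yaw":0,"fingers":1},{"dx":0,"dy":0,"dz":0,"yaw":0,"fingers":1}]'

```text
clock: 22.3
position: [0.6261, 0.07, 0.0087]
tool_rot: [-3.141, -0.001, -0.003]
force: [-0.3, 0.4, 0.0]
grip_width: 0.0102
finger_force: 39.2
```

Emit:
drive_tool --targets '[{"dx":0,"dy":0,"dz":0.008,"yaw":0,"fingers":1},{"dx":0,"dy":0,"dz":0,"yaw":0,"fingers":1},{"dx":0,"dy":0,"dz":0,"yaw":0,"fingers":1}]'

```text
clock: 22.6
position: [0.6261, 0.0701, 0.0081]
tool_rot: [-3.142, -0.001, -0.003]
force: [-2.9, -0.9, 10.1]
grip_width: 0.01
finger_force: 40.3
```

Emit:
drive_tool --targets '[{"dx":0,"dy":0,"dz":0,"yaw":0,"fingers":0.8},{"dx":0,"dy":0,"dz":0,"yaw":0,"fingers":0.7},{"dx":0,"dy":0,"dz":0,"yaw":0,"fingers":0.65},{"dx":0,"dy":0,"dz":0,"yaw":0,"fingers":0.65},{"dx":0,"dy":0,"dz":-0.05,"yaw":0,"fingers":0.65},{"dx":0,"dy":0,"dz":-0.2,"yaw":0,"fingers":0.65},{"dx":0,"dy":0,"dz":-0.3,"yaw":0,"fingers":0.65},{"dx":0,"dy":0,"dz":-0.3,"yaw":0,"fingers":0.65},{"dx":0,"dy":0,"dz":-0.25,"yaw":0,"fingers":0.5},{"dx":0,"dy":0,"dz":0,"yaw":0,"fingers":0.2}]'

```text
clock: 23.6
position: [0.6276, 0.0702, 0.1212]
tool_rot: [-3.141, -0.005, -0.003]
force: [-0.1, -0.3, -0.2]
grip_width: 0.0558
finger_force: 0.0
```

```bash
python3 - <<'E'
from h import *
im=cv2.imread('pics/top0.png')[255:310,85:205]; im=cv2.convertScaleAbs(im,alpha=2.5)
a=cv2.resize(im,(720,330),interpolation=cv2.INTER_CUBIC)
cv2.imwrite('pics/pad.png',a)
im=cv2.imread('pics/side0.png')[345:445,230:310]; im=cv2.convertScaleAbs(im,alpha=2.5)
cv2.imwrite('pics/pads.png',cv2.resize(im,(480,600),interpolation=cv2.INTER_CUBIC))
E
```

```text
(no output)
```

View pics/pad.png

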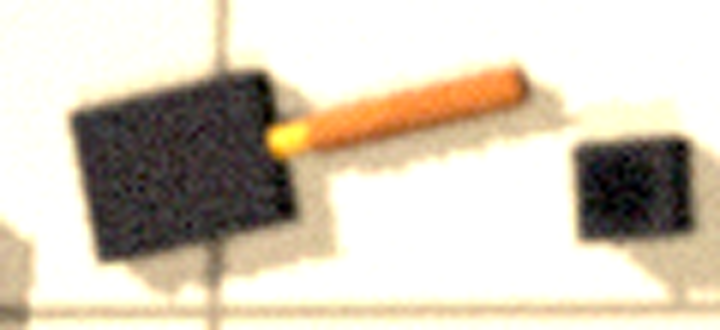

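View pics/pads.png

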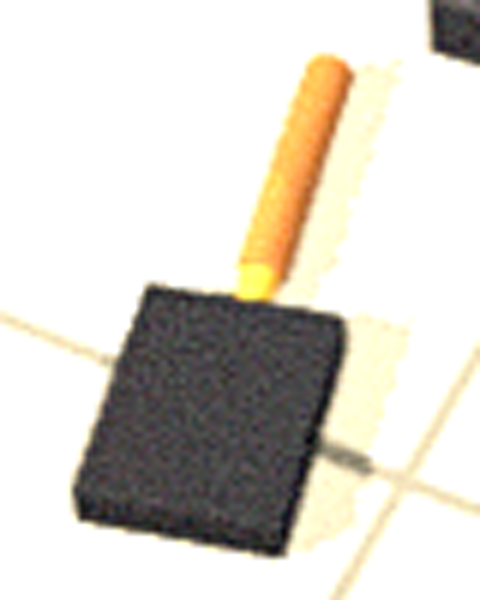

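The crops show clean blade corners. In the top crop they are (72,115), (265,72), (295,215) and (103,260). In the side crop the top face corners are (148,285), (345,320), about (280,530) and (76,490).

```bash
python3 - <<'E'
from h import *
np.set_printoptions(precision=4,suppress=True)
t=np.array([(72,115),(265,72),(295,215),(103,260)])/6+[85,255]-.4
s=np.array([(148,285),(345,320),(280,530),(76,490)])/6+[230,345]-.4
for n,q in(('top',t),('side',s)):
    P=onplane(n,q,.014)[:,:2]; print(n,P.tolist(),P.mean(0),np.linalg.norm(P-np.roll(P,-1,0),axis=1))
    e=[P[0]-P[1]+P[3]-P[2]] if n=='top' else [P[3]-P[0]+P[2]-P[1]]
    print(np.degrees(np.arctan2(e[0][1],e[0][0])))
h=np.array([(290,138),(520,85)])/6+[85,255]-.4; P=onplane('top',h,.007); print('handle',P,np.degrees(np.arctan2(*(P[0]-P[1])[[1,0]])))
h=np.array([(258,292),(330,62)])/6+[230,345]-.4; P=onplane('side',h,.009); print('handle side',P,np.degrees(np.arctan2(*(P[0]-P[1])[[1,0]])))
E
python3 d.py .408 .395 .12 103
```

```text
top [[0.425281097567316, 0.4275577845327167], [0.4382676783716915, 0.36770412801671304], [0.3937775383242448, 0.35721590119705543], [0.38028181582469767, 0.41651817170306193]] [0.4094 0.3922] [0.0612 0.0457 0.0608 0.0463]
102.5302778551966
side [[0.438290234836555, 0.37436481327385357], [0.3909062657237627, 0.363437086072711], [0.37772862749023006, 0.4203841784308303], [0.4243707982159934, 0.43088301187066486]] [0.4078 0.3973] [0.0486 0.0585 0.0478 0.0582]
103.43145211478294
handle [[0.4176 0.3623 0.007 ]
 [0.4337 0.2903 0.007 ]] 102.63488992877211
handle side [[0.4155 0.3618 0.009 ]
 [0.4335 0.2902 0.009 ]] 104.1003089110756
before turn [-2.207 -3.241  0.012] after [ 3.659 -1.409  0.012] turn -1.147 pos [0.6276 0.0702 0.1212] [-179.95   -0.3    -0.19] q [-0.18  0.66 -0.04  1.68  0.03  0.8  -1.81] t 23.6 grip 0.055767579005832485 0.0
```

Emit:
drive_tool --targets '[{"dx":-0.276,"dy":-0.405,"dz":0,"yaw":0,"fingers":0.15},{"dx":-0.276,"dy":-0.405,"dz":0,"yaw":0,"fingers":0.15},{"dx":-0.276,"dy":-0.405,"dz":0,"yaw":0,"fingers":0.15},{"dx":-0.276,"dy":-0.405,"dz":0,"yaw":0,"fingers":0.15},{"dx":-0.276,"dy":-0.405,"dz":0,"yaw":0,"fingers":0.15},{"dx":-0.276,"dy":-0.405,"dz":0,"yaw":0,"fingers":0.15},{"dx":-0.276,"dy":-0.405,"dz":0,"yaw":0,"fingers":0.15},{"dx":-0.276,"dy":-0.405,"dz":0,"yaw":0,"fingers":0.15},{"dx":0,"dy":0,"dz":0,"yaw":-0.095,"fingers":0.15},{"dx":0,"dy":0,"dz":0,"yaw":-0.095,"fingers":0.15},{"dx":0,"dy":0,"dz":0,"yaw":-0.095,"fingers":0.15},{"dx":0,"dy":0,"dz":0,"yaw":-0.095,"fingers":0.15},{"dx":0,"dy":0,"dz":0,"yaw":-0.095,"fingers":0.15},{"dx":0,"dy":0,"dz":0,"yaw":-0.095,"fingers":0.15},{"dx":0,"dy":0,"dz":0,"yaw":-0.095,"fingers":0.15},{"dx":0,"dy":0,"dz":0,"yaw":-0.095,"fingers":0.15},{"dx":0,"dy":0,"dz":0,"yaw":-0.095,"fingers":0.15},{"dx":0,"dy":0,"dz":0,"yaw":-0.095,"fingers":0.15},{"dx":0,"dy":0,"dz":0,"yaw":-0.095,"fingers":0.15},{"dx":0,"dy":0,"dz":0,"yaw":-0.095,"fingers":0.15}]'

```text
clock: 25.6
position: [0.406, 0.3945, 0.1172]
tool_rot: [-3.141, 0.0, 1.794]
force: [0.0, -0.2, 0.1]
grip_width: 0.0727
finger_force: 0.0
```

```bash
python3 d.py .4085 .396 .0 103
```

```text
before turn [0.009 0.028 1.172] after [0.009 0.028 1.172] turn -0.002 pos [0.406  0.3945 0.1172] [-1.7999e+02  1.0000e-02  1.0278e+02] q [-0.52  0.62 -0.5   1.84  0.4   0.79 -1.01] t 25.6 grip 0.07268502948684818 0.0
```

Emit:
drive_tool --targets '[{"dx":0.009,"dy":0.028,"dz":0.3,"yaw":0,"fingers":0.15},{"dx":0,"dy":0,"dz":0.3,"yaw":0,"fingers":0.15},{"dx":0,"dy":0,"dz":0.3,"yaw":0,"fingers":0.15},{"dx":0,"dy":0,"dz":0.15,"yaw":0,"fingers":0.15},{"dx":0,"dy":0,"dz":0.08,"yaw":0,"fingers":0.15},{"dx":0,"dy":0,"dz":0.035,"yaw":0,"fingers":0.15},{"dx":0,"dy":0,"dz":0,"yaw":0,"fingers":0.3},{"dx":0,"dy":0,"dz":0,"yaw":0,"fingers":0.6},{"dx":0,"dy":0,"dz":0,"yaw":0,"fingers":0.8},{"dx":0,"dy":0,"dz":0,"yaw":0,"fingers":0.8},{"dx":0,"dy":0,"dz":0,"yaw":0,"fingers":0.8}]' --squeeze 50

```text
clock: 26.7
position: [0.409, 0.3966, 0.0022]
tool_rot: [3.14, -0.001, 1.788]
force: [-1.7, -1.0, 5.7]
grip_width: 0.0484
finger_force: 51.7
```

Emit:
drive_tool --targets '[{"dx":0,"dy":0,"dz":-0.1,"yaw":0,"fingers":0.8},{"dx":0,"dy":0,"dz":-0.3,"yaw":0,"fingers":0.8},{"dx":0,"dy":0,"dz":-0.3,"yaw":0,"fingers":0.8},{"dx":0,"dy":0,"dz":-0.3,"yaw":0,"fingers":0.8},{"dx":0,"dy":0,"dz":-0.15,"yaw":0,"fingers":0.8},{"dx":0,"dy":0,"dz":0,"yaw":0,"fingers":0.8},{"dx":0,"dy":0,"dz":0,"yaw":0,"fingers":0.8}]'

```text
clock: 27.4
position: [0.4087, 0.3959, 0.1158]
tool_rot: [3.141, 0.0, 1.787]
force: [-0.9, -0.5, -0.9]
grip_width: 0.0487
finger_force: 52.1
```

```bash
python3 d.py .6814 -.2192 .12 0; python3 - <<'E'
from h import *
im=grab_frame('side')[200:440,130:450]; cv2.imwrite('pics/s4.png',cv2.resize(im,None,fx=2,fy=2))
E
```

```text
before turn [-6.593  1.341 -0.042] after [ 2.727  6.151 -0.042] turn 1.138 pos [0.4087 0.3959 0.1158] [1.7999e+02 1.0000e-02 1.0242e+02] q [-0.52  0.62 -0.5   1.83  0.41  0.79 -1.01] t 27.4 grip 0.04873887739492863 52.0920467376709
```

View pics/s4.png

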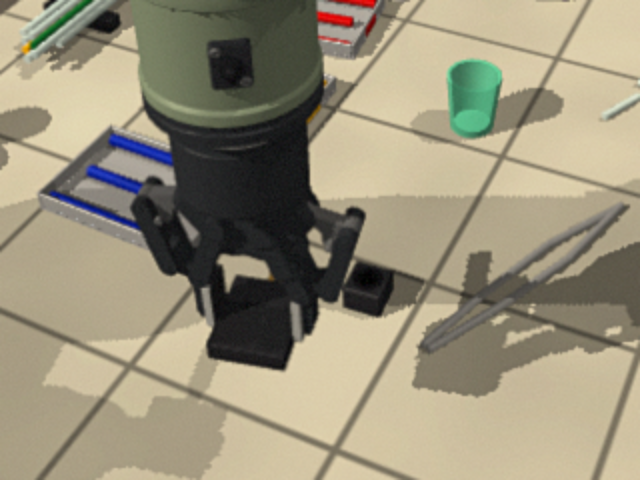

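The paddle is held level by the blade, at crop (255,320). Now I carry it to the block.

Emit:
drive_tool --targets '[{"dx":-0.36,"dy":0.073,"dz":0,"yaw":0,"fingers":0.8},{"dx":-0.36,"dy":0.073,"dz":0,"yaw":0,"fingers":0.8},{"dx":-0.36,"dy":0.073,"dz":0,"yaw":0,"fingers":0.8},{"dx":-0.36,"dy":0.073,"dz":0,"yaw":0,"fingers":0.8},{"dx":-0.36,"dy":0.073,"dz":0,"yaw":0,"fingers":0.8},{"dx":-0.36,"dy":0.073,"dz":0,"yaw":0,"fingers":0.8},{"dx":-0.36,"dy":0.073,"dz":0,"yaw":0,"fingers":0.8},{"dx":-0.36,"dy":0.073,"dz":0,"yaw":0,"fingers":0.8},{"dx":-0.36,"dy":0.073,"dz":0,"yaw":0,"fingers":0.8},{"dx":-0.36,"dy":0.073,"dz":0,"yaw":0,"fingers":0.8},{"dx":-0.36,"dy":0.073,"dz":0,"yaw":0,"fingers":0.8},{"dx":-0.36,"dy":0.073,"dz":0,"yaw":0,"fingers":0.8},{"dx":-0.36,"dy":0.073,"dz":0,"yaw":0,"fingers":0.8},{"dx":-0.36,"dy":0.073,"dz":0,"yaw":0,"fingers":0.8},{"dx":-0.36,"dy":0.073,"dz":0,"yaw":0,"fingers":0.8},{"dx":-0.36,"dy":0.073,"dz":0,"yaw":0,"fingers":0.8},{"dx":-0.36,"dy":0.073,"dz":0,"yaw":0,"fingers":0.8},{"dx":-0.36,"dy":0.073,"dz":0,"yaw":0,"fingers":0.8}]'

```text
clock: 29.25
position: [0.6761, -0.2097, 0.1141]
tool_rot: [-3.14, -0.001, 1.788]
force: [-0.4, 1.1, -0.3]
grip_width: 0.0483
finger_force: 52.1
```

Emit:
drive_tool --targets '[{"dx":0,"dy":0,"dz":0,"yaw":0.0875,"fingers":0.8},{"dx":0,"dy":0,"dz":0,"yaw":0.0875,"fingers":0.8},{"dx":0,"dy":0,"dz":0,"yaw":0.0875,"fingers":0.8},{"dx":0,"dy":0,"dz":0,"yaw":0.0875,"fingers":0.8},{"dx":0,"dy":0,"dz":0,"yaw":0.0875,"fingers":0.8},{"dx":0,"dy":0,"dz":0,"yaw":0.0875,"fingers":0.8},{"dx":0,"dy":0,"dz":0,"yaw":0.0875,"fingers":0.8},{"dx":0,"dy":0,"dz":0,"yaw":0.0875,"fingers":0.8},{"dx":0,"dy":0,"dz":0,"yaw":0.0875,"fingers":0.8},{"dx":0,"dy":0,"dz":0,"yaw":0.0875,"fingers":0.8},{"dx":0,"dy":0,"dz":0,"yaw":0.0875,"fingers":0.8},{"dx":0,"dy":0,"dz":0,"yaw":0.0875,"fingers":0.8},{"dx":0,"dy":0,"dz":0,"yaw":0.0875,"fingers":0.8},{"dx":0,"dy":0,"dz":0,"yaw":0,"fingers":0.8}]'

```text
clock: 30.65
position: [0.6758, -0.208, 0.1143]
tool_rot: [3.141, 0.002, -0.001]
force: [-0.3, -0.2, -1.1]
grip_width: 0.0486
finger_force: 52.1
```

```bash
python3 d.py .6814 -.2192 .036 0.1; python3 - <<'E'
from h import *
im=grab_frame('top')
cv2.imwrite('pics/t5.png',cv2.resize(im[80:260,340:580],None,fx=3,fy=3))
np.set_printoptions(precision=4,suppress=True)
# block from first picture: side view check of its top outline
h=cv2.cvtColor(cv2.imread('pics/side0.png'),cv2.COLOR_BGR2HSV)
w=((h[...,0]>8)&(h[...,0]<22)&(h[...,1]>90)&(h[...,2]>100)).astype(np.uint8)*255
w[:150]=0;w[205:]=0;w[:,:255]=0;w[:,360:]=0
b=max(blobs(w),key=cv2.contourArea); print(seg(b,.016,'side'))
E
```

```text
before turn [0.056 0.112 0.783] after [0.056 0.113 0.783] turn -0.002 pos [ 0.6758 -0.208   0.1143] [ 1.7998e+02  1.4000e-01 -6.0000e-02] q [ 0.23  0.78 -0.03  1.45  0.03  0.92 -1.38] t 30.65 grip 0.04856904947416948 52.08150029182434
(array([ 0.6366, -0.2083], dtype=float32), np.float32(0.35116827), np.float32(0.18170698), np.float32(0.13725524))
```

View pics/t5.png

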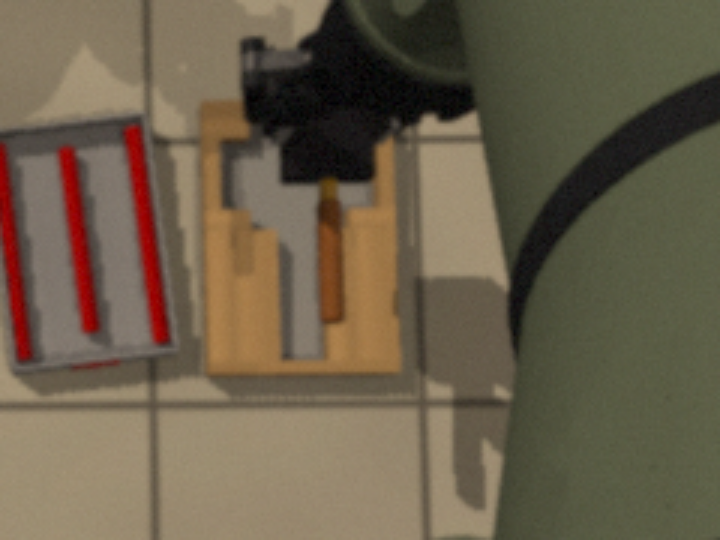

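The red rod lies well inside its tray. The paddle is above the block and still about 11 mm to the left of home. I'll refine the block's y from the handle slot edges first.

```bash
python3 - <<'E'
from h import *
np.set_printoptions(precision=4,suppress=True)
im=cv2.imread('pics/top0.png'); S=cv2.cvtColor(im,cv2.COLOR_BGR2HSV)[...,1].astype(float)
p=S[180:194,400:480].mean(0); print(p.round().astype(int))
def cross(p,o):
    return [(o+i+(90-p[i])/(p[i+1]-p[i]),'up' if p[i+1]>p[i] else 'down') for i in range(len(p)-1) if (p[i]-90)*(p[i+1]-90)<0]
for u,k in cross(p,400): print(u,k,[onplane('top',[[u,187]],z)[0][:2] for z in(0,.004,.016)])
p=S[100:215,436:444].mean(1)
for v,k in cross(p,100): print('row',v,k,[onplane('top',[[440,v]],z)[0][:2] for z in(0,.004,.016)])
E
```

```text
[ 70  72  69  71  70  71  74  84 118 140 142 142 141 143 143 141 141 141
 144 141 143 144 144 141 141 141 143 142 144 143 142 141 131 104  64  47
  50  48  48  49  48  48  48  47  48  49  63 100 135 143 143 142 141 143
 143 143 142 142 142 142 142 142 144 144 142 143 142 142 143 141 143 142
 133 104  77  71  71  72  72  72]
407.17721518987344 up [array([ 0.588 , -0.1597]), array([ 0.5873, -0.159 ]), array([ 0.5851, -0.1567])]
433.34341637010675 down [array([ 0.5876, -0.21  ]), array([ 0.5869, -0.209 ]), array([ 0.5847, -0.2061])]
446.7258979206049 up [array([ 0.5874, -0.2357]), array([ 0.5867, -0.2346]), array([ 0.5845, -0.2313])]
473.50933333333336 down [array([ 0.587, -0.287]), array([ 0.5863, -0.2857]), array([ 0.5841, -0.2817])]
row 112.17484662576688 up [array([ 0.7347, -0.2264]), array([ 0.7333, -0.2253]), array([ 0.7291, -0.2222])]
row 120.69638554216867 down [array([ 0.7178, -0.226 ]), array([ 0.7165, -0.2249]), array([ 0.7125, -0.2218])]
row 199.33957219251337 up [array([ 0.5635, -0.2222]), array([ 0.5629, -0.2211]), array([ 0.5611, -0.218 ])]
row 205.4322033898305 down [array([ 0.5518, -0.2219]), array([ 0.5512, -0.2208]), array([ 0.5495, -0.2177])]
```

Emit:
drive_tool --targets '[{"dx":0.024,"dy":0.063,"dz":0.15,"yaw":0,"fingers":0.8},{"dx":0.024,"dy":0.062,"dz":0.25,"yaw":0,"fingers":0.8},{"dx":0,"dy":0,"dz":0.25,"yaw":0,"fingers":0.8},{"dx":0,"dy":0,"dz":0.15,"yaw":0,"fingers":0.8},{"dx":0,"dy":0,"dz":0,"yaw":0,"fingers":0.8},{"dx":0,"dy":0,"dz":0,"yaw":0,"fingers":0.8}]'

```text
clock: 31.3
position: [0.6813, -0.221, 0.036]
tool_rot: [-3.141, 0.0, 0.002]
force: [0.3, 0.4, -1.0]
grip_width: 0.0484
finger_force: 52.1
```

```bash
python3 d.py .6806 -.2205 .0065 0.1; python3 - <<'E'
from h import *
im=grab_frame('top')
cv2.imwrite('pics/t6.png',cv2.resize(im[100:220,390:490],None,fx=5,fy=5))
E
```

```text
before turn [-0.007 -0.005  0.295] after [-0.007 -0.005  0.295] turn 0.0 pos [ 0.6813 -0.221   0.036 ] [-1.7999e+02  0.0000e+00  1.1000e-01] q [ 0.25  0.89 -0.03  1.45  0.04  0.81 -1.36] t 31.3 grip 0.04836340897723789 52.06600069999695
```

View pics/t6.png

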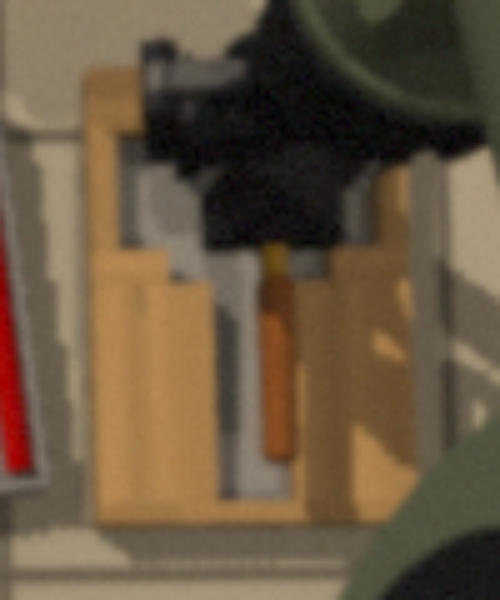

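The handle end shows at crop (278,462). I'll check where that lies at its height.

```bash
python3 - <<'E'
from h import *
for q,z in(((280,455),.041),((277,285),.041),((278,462),.041)): print(onplane('top',[[390+q[0]/5-.4,100+q[1]/5-.4]],z)[0].round(4))
E
```

```text
[ 0.5733 -0.2222  0.041 ]
[ 0.6366 -0.2227  0.041 ]
[ 0.5707 -0.2214  0.041 ]
```

Aligned to within about 1 mm. Lowering now.

Emit:
drive_tool --targets '[{"dx":-0.005,"dy":-0.01,"dz":0.08,"yaw":0,"fingers":0.8},{"dx":0,"dy":0,"dz":0.08,"yaw":0,"fingers":0.8},{"dx":0,"dy":0,"dz":0.06,"yaw":0,"fingers":0.8},{"dx":0,"dy":0,"dz":0.04,"yaw":0,"fingers":0.8},{"dx":0,"dy":0,"dz":0.015,"yaw":0,"fingers":0.8},{"dx":0,"dy":0,"dz":0.01,"yaw":0,"fingers":0.8},{"dx":0,"dy":0,"dz":0,"yaw":0,"fingers":0.8},{"dx":0,"dy":0,"dz":0,"yaw":0,"fingers":0.8}]'

```text
clock: 32.15
position: [0.6808, -0.2199, 0.0076]
tool_rot: [3.142, -0.0, 0.001]
force: [0.5, -0.1, -1.2]
grip_width: 0.0483
finger_force: 52.1
```

Emit:
drive_tool --targets '[{"dx":0,"dy":0,"dz":0.008,"yaw":0,"fingers":0.8},{"dx":0,"dy":0,"dz":0.008,"yaw":0,"fingers":0.8},{"dx":0,"dy":0,"dz":0,"yaw":0,"fingers":0.8},{"dx":0,"dy":0,"dz":0,"yaw":0,"fingers":0.8}]'

```text
clock: 32.55
position: [0.6808, -0.22, 0.0062]
tool_rot: [3.141, -0.0, 0.001]
force: [-1.4, -0.3, 5.4]
grip_width: 0.0484
finger_force: 52.8
```

Emit:
drive_tool --targets '[{"dx":0,"dy":0,"dz":0,"yaw":0,"fingers":0.38},{"dx":0,"dy":0,"dz":0,"yaw":0,"fingers":0.34},{"dx":0,"dy":0,"dz":0,"yaw":0,"fingers":0.32},{"dx":0,"dy":0,"dz":0,"yaw":0,"fingers":0.32},{"dx":0,"dy":0,"dz":-0.04,"yaw":0,"fingers":0.32},{"dx":0,"dy":0,"dz":-0.1,"yaw":0,"fingers":0.32},{"dx":0,"dy":0,"dz":-0.3,"yaw":0,"fingers":0.32},{"dx":0,"dy":0,"dz":-0.4,"yaw":0,"fingers":0.32},{"dx":0,"dy":0,"dz":-0.4,"yaw":0,"fingers":0.32},{"dx":-0.3,"dy":0.3,"dz":-0.3,"yaw":0,"fingers":0.32},{"dx":-0.3,"dy":0.4,"dz":0,"yaw":0,"fingers":0.32},{"dx":-0.3,"dy":0.4,"dz":0,"yaw":0,"fingers":0.32},{"dx":-0.3,"dy":0.4,"dz":0,"yaw":0,"fingers":0.32},{"dx":-0.3,"dy":0.4,"dz":0,"yaw":0,"fingers":0.32},{"dx":-0.3,"dy":0.4,"dz":0,"yaw":0,"fingers":0.32},{"dx":0,"dy":0,"dz":0,"yaw":0,"fingers":0.32}]'

```text
clock: 34.15
position: [0.496, -0.456, 0.1598]
tool_rot: [3.138, 0.002, -0.008]
force: [-0.6, -0.3, 0.4]
grip_width: 0.0582
finger_force: 0.0
```

```bash
python3 - <<'E'
from h import *
cv2.imwrite('pics/t7.png',cv2.resize(grab_frame('top')[100:320,80:580],(800,352)))
cv2.imwrite('pics/s7.png',cv2.resize(grab_frame('side')[140:340,140:440],(800,533)))
E
```

```text
(no output)
```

View pics/t7.png

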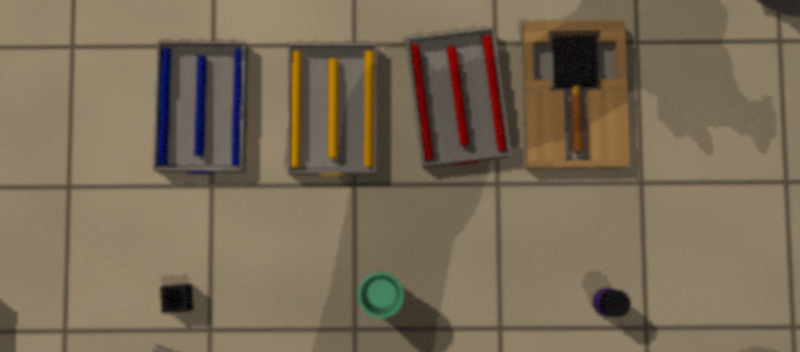

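View pics/s7.png

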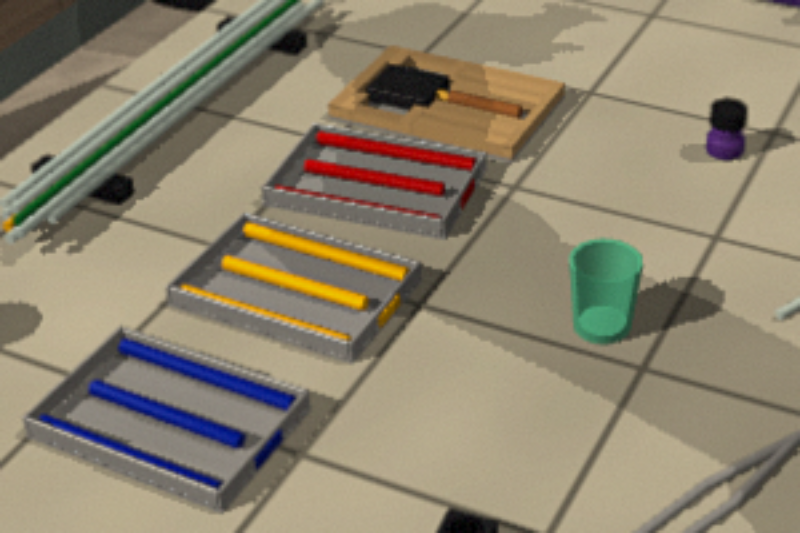

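Each rod lies flat in mid-channel of its own tray, at (200,105), (333,108) and (458,97) in the top crop. The paddle sits flat in its cut-out at (576,95), the tumbler is unmoved at (381,295), and the arm is clear.

```bash
python3 -c "
from workcell import workorder; print(workorder.job_done())"
```

```text
the job is handed in; nothing more can be done
None
```

The job is handed in at about 34 s on the robot's clock: all three rods lie flat in the trays of their own colour, the paddle is flat in its cut-out, and the tumbler was left where it stood; no verdict came back.

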